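# Seat the felt-wheel arbor in the polishing spindle and rock it

### The arm

A 6-joint arm with a two-finger parallel gripper is mounted at the origin on the work surface. World frame = base frame: x ahead of the robot, y to its left, z up, the work surface at z = 0. Lengths are in mm, angles in rad, forces in N, time in s.
With the tool pointing down it reaches from about 275 to 1000 mm from the base axis. Payload 8.4 kg.
Tool frame: the origin (TCP) lies between the finger pads; the fingertips stand r.finger_overhang ahead of it and the grasp point (between the pads) is the TCP (r.finger_overhang is the distance from the TCP to the fingertips, in mm); z points along the fingers, y is the line along which they close (so a half turn about z gives the same grasp; the last joint's range is limited). The gripper opens to 85 mm and grips with 20 to 120 N. Pads are 22 mm wide; open, the fingers measure 114 mm over their backs; the gripper's body (76 mm by 85 mm) begins 54 mm behind the grasp point. The pads swing forward as they close: fully open they stand 13 mm farther back than shut.
Start: joints at [1.187, 0.353, 1.633, -0, 1.155, -0.002], TCP at [232.868, 580, 250.281] pointing down, gripper open.
Joint ranges: [-2.63, 2.63], [-0.92, 2.1], [0.06, 2.66], [-1.3, 4.44], [0, 2.69], [-3.02, 3.02]. Speed limits (rad/s): [2.22, 2.22, 2.79, 3.14, 3.14, 3.14].

### API

Orientations are given as [roll, pitch, yaw] about the fixed x, y, z axes, in that order (R = Rz(yaw) Ry(pitch) Rx(roll)).
In Python, from rig import r, cams, sign_off gives the robot as it stands.
- The arm moves only by the shell command python3 -m crank 'ROWS' [FORCE]. ROWS is JSON, a list of rows, each a list of 7 numbers: the shift along the tool's x, y, z in m, then the turn, a rotation vector about the tool's x, y, z in rad, then the closure, from 0 (fully open) to 1 (shut). In form: [[dx, dy, dz, ax, ay, az, gripper], ...]. A call has 1 to 5 rows; each row is the pose to reach, as a shift and turn from the pose commanded when the call began, along the tool's axes at that moment; what a row does not reach only later rows make up. A row lasts 1/10 s, in which the tool goes at most 50 mm and 8.59 degrees, less where a joint would pass 70% of its speed; a pose out of reach is approached as far as the arm can. A call with a gripper value outside its range is refused whole. The fingers move at their own pace and stop on an object; FORCE is the grip in N (left out, the last holds). Time passes only in rows, so rows that repeat a pose let the fingers close. It gives the time, the measured TCP pose, the force, the opening and the grip force at its end, in the units of the state.
- r.sense(): the state, without advancing time (a new reading comes with each control period).
- cams.grab_frame(name): name is "scene" or "top"; returns a dict with "image" (420x560x3 uint8, red, green, blue), "fx", "fy", "cx", "cy" (pixels), "position" and "orientation" of the camera in the world. Camera axes: x right, y down, z forward; pixel columns grow to the right and rows downward; lengths in mm; the calibration is good to about 2 mm. A picture is of the moment at which its call begins. There is no depth.
- sign_off(): hands the job in; it is judged then, once.
The state is a dict: "clock": time; "qpos": joint angles; "qvel": joint speeds; "joint_efforts": joint torques, N m; "eef_pos": TCP position; "tcp_rot": TCP orientation; "contact_force": force on the tool from outside, world axes, zero at the start; "wrist_torque": the same for the moment, N m; "opening": opening from 0.0 (shut) to 1.0 (fully open); "grasp_force": force on a finger pad.
Only numpy, scipy, OpenCV 4.12 (cv2) and the standard library are available. Lean on these libraries where they do the work, as an engineer would, in place of code of your own. Each camera call takes 0.05 s, during which the arm holds its last target. There are 200 camera calls.

### The job

Take the arbor with the broad felt wheel from the rack, lower its taper into the socket of the upright polishing spindle and turn it under a light push until its flange slots drop over the spindle's two drive keys. Press it home, flush on the nose, with a firm, steady push, never ramming it; then, still pressing a little, rock it some forty degrees round and back so that the spindle goes with it, to check that it runs free, and let go. Leave the other arbors, the spectacles and the bar of compound alone.

Things in the scene. Friction and masses are not known exactly. Their poses are not given: they have to be found in the camera images.
- arbor: Arbor to fit: steel, cream felt wheel 74 mm across, 0.3-0.5 kg. Origin: centre of the taper's small lower end, z up. Heights in mm: taper 0 to 32 (22 across at the bottom, 36 at the top), flange 32 to 44 (68 across), felt 44 to 66, washer to 69, hexagon nut 69 to 95 (24 across flats, facing +-x and every 60 degrees), stud to 100. Four slots (14 wide, 6 deep) under the flange, at +-x, +-y.
- head: Green cast pedestal fixed to the bench, 72 mm high, base 148 mm across, in a flat extraction grille 228 mm across. It carries the upright steel spindle, whose nose (68 mm across) has a tapered socket that matches the arbor's taper. Belt drag of 0.3 N m holds the spindle; it can turn 90 degrees and more each way. More than 40 N on it hurts its bearings. Origin: centre of the underside, any yaw.
- socket_mouth (a point): Centre of the socket's mouth, level with the nose's flat face, 110 mm above the bench; 36 mm across, 33 deep, 12.3 degrees a side. Two drive keys across from each other stand 5 mm above that face (10 mm wide, 20 to 33 from the axis), at an unknown angle. Home: arbor's origin 32 mm below this point, on the axis, flange flush on the face, keys in two of its slots. Seat it with 16 to 25 N.
- slinger_mark (a point): Punch mark on the spindle's dust disc (86 mm across, under the nose), 39 mm from the axis, 76 mm above the bench. It turns with the spindle and shows how far that has turned, but stands at no fixed angle to the keys. While the flange still rides on top of the keys, a push of over 10 N may drag the spindle round.
- rack: Fixed wooden block, 85 by 280 by 50 mm high (long along its y), with three 41 mm holes at y = -90, 0 and +90 mm. The three arbors stand upright in them on their flanges, in any order and at any yaw. Origin: centre of its underside.
- bob_arbor: Another arbor in the rack, with a pointed felt bob (tip 94 mm above its origin at the taper's small end). Leave it.
- brush_arbor: Another arbor in the rack, with a dark bristle wheel 56 mm across and a round brass cap (top 78 mm above its origin at the taper's small end). Leave it.
- spectacles: Brown spectacle frame, 140 mm wide, 45 mm high, temples pointing away from the robot. Origin: under the middle of its front. Leave it.
- compound_bar: Bar of polishing compound, 42 by 110 by 36 mm. Origin: centre of its underside. Leave it.
Not all that is in view belongs to the job. What is shaped like the arbor but pink or purple is not meant.

How it is judged:
By the outcome, as a careful person would: the job done as asked, in the order asked, and still so for the second after the job is handed in, with the robot touching nothing.
It also fails if it takes over 67 s, if anything falls off the work surface, if the arm or the gripper's body presses on something with over 40 N, if the wrist force passes 120 N, or if a joint passes its speed limit or range.

## Working session

There is one attempt and no reset: what is moved stays moved. The work goes in short steps, Python scripts to look and compute and a shell command to move; the robot and the scene stay as the last step left them, time stands still between calls to the robot, and variables do not carry over. Pictures are saved under pics/ and viewed, at most 10 in all, crops included, and the job is handed in when it is done.

```bash
ls; mkdir -p pics
python3 - <<'E'
from rig import r,cams
import cv2
s=r.sense();print({k:s[k] for k in('clock','eef_pos','tcp_rot','contact_force','opening')},r.finger_overhang)
for n in('scene','top'):
    f=cams.grab_frame(n);cv2.imwrite(f'pics/{n}0.png',f['image'][:,:,::-1]);print(n,{k:f[k] for k in f if k!='image'})
E
```

```text
pics
{'clock': 0.0, 'eef_pos': array([232.69698126, 579.58315337, 249.56041122]), 'tcp_rot': array([-3.14022692e+00, -3.24988872e-05,  2.75978760e+00]), 'contact_force': array([ 0.39253205,  0.14886356, -0.25446518]), 'opening': 0.9977245984675654} 19.0
scene {'fx': 421.1371405737035, 'fy': 421.1371405737035, 'cx': 283.16742473030985, 'cy': 209.22091236469313, 'position': array([ 907.80638897, -404.62531971,  885.56694292]), 'orientation': array([-2.52419754, -0.01537333,  0.64502439])}
top {'fx': 382.64416173339356, 'fy': 382.64416173339356, 'cx': 282.0579099511292, 'cy': 212.2985534177531, 'position': array([482.25347466,  45.09347662, 859.48742249]), 'orientation': array([-3.00630671, -0.00503944, -1.56298428])}
```

View pics/scene0.png

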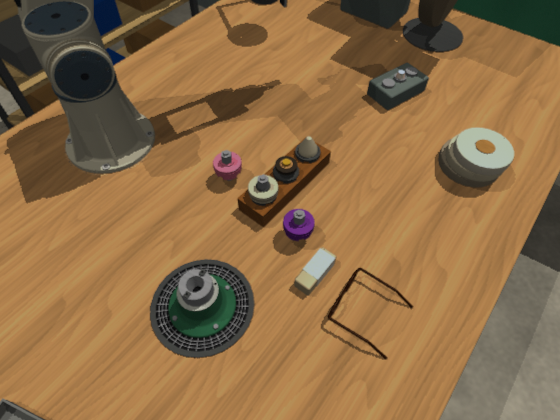

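View pics/top0.png

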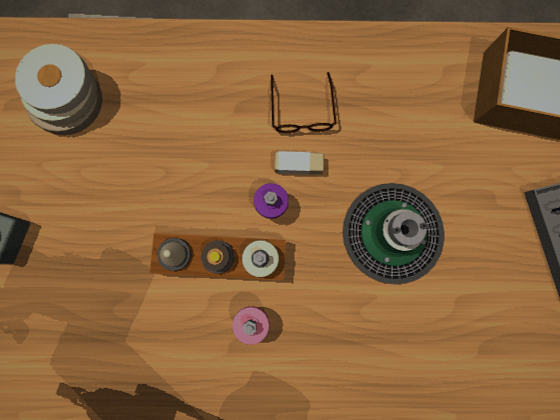

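Top view, candidates for the arbor: the cream wheel in the rack (261,258), purple decoy (270,201), pink decoy (251,326), and the stack of pale discs (50,77). By the description I choose the cream one in the rack, at scene pixel (263,187). The spindle is at top (405,230) and scene (197,287). Next is a close crop to check the choice.

```bash
cat > h.py <<'E'
import numpy as np,cv2
from scipy.spatial.transform import Rotation as R
def ray(f,u,v):
    d=R.from_euler('xyz',f['orientation']).apply([(u-f['cx'])/f['fx'],(v-f['cy'])/f['fy'],1]);return np.array(f['position']),d
def onz(f,u,v,z):
    p,d=ray(f,u,v);return p+d*(z-p[2])/d[2]
def proj(f,X):
    c=R.from_euler('xyz',f['orientation']).inv().apply(np.array(X,float)-f['position']);return np.array([f['fx']*c[0]/c[2]+f['cx'],f['fy']*c[1]/c[2]+f['cy']])
def tri(f,a,g,b):
    p,d=ray(f,*a);q,e=ray(g,*b);d/=np.linalg.norm(d);e/=np.linalg.norm(e)
    t=np.linalg.lstsq(np.c_[d,-e],q-p,rcond=None)[0];A,B=p+t[0]*d,q+t[1]*e;return (A+B)/2,np.linalg.norm(A-B)
def crop(f,u,v,w=66,h=50,W=400,H=300):
    u,v=int(u),int(v);i=f['image'][max(0,v-h//2):v+h//2,max(0,u-w//2):u+w//2,::-1];return cv2.resize(i,(W,H),interpolation=cv2.INTER_CUBIC)
def felt(f,u,v,rad=30):
    hsv=cv2.cvtColor(f['image'],cv2.COLOR_RGB2HSV);m=((hsv[...,1]<90)&(hsv[...,2]>130)).astype('uint8')*255
    k=np.zeros_like(m);cv2.circle(k,(int(u),int(v)),rad,255,-1);m&=k
    c=max(cv2.findContours(m,cv2.RETR_EXTERNAL,cv2.CHAIN_APPROX_NONE)[0],key=cv2.contourArea);return cv2.fitEllipse(cv2.convexHull(c)),cv2.boundingRect(c)
E
python3 - <<'E'
from rig import cams
from h import *
T=cams.grab_frame('top');S=cams.grab_frame('scene')
im=np.vstack([np.hstack([crop(T,261,258),crop(S,263,187)]),np.hstack([crop(T,405,230),crop(S,197,290)])])
cv2.imwrite('pics/crop1.png',im)
print(felt(T,261,258,22),felt(S,263,187,20))
print(onz(T,405,230,110),onz(S,197,285,110),onz(T,261,258,84),onz(S,263,188,84))
E
```

```text
(((259.743896484375, 258.2266540527344), (35.858890533447266, 36.27165603637695), 51.40568923950195), (242, 241, 36, 36)) (((262.6410827636719, 186.2199249267578), (23.44849967956543, 29.501890182495117), 89.03179931640625), (248, 174, 30, 25))
[ 551.20531603 -200.05859707  110.        ] [ 561.44343412 -210.55687211  110.        ] [494.67860993  83.65470787  84.        ] [498.9460539   78.14332965  84.        ]
```

View pics/crop1.png

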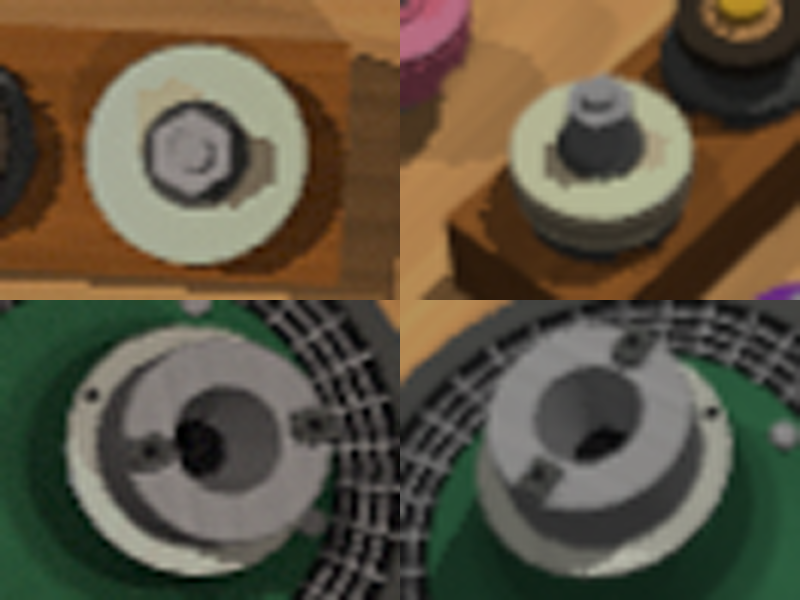

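The crop confirms the cream felt wheel with the steel hexagon nut, at top (260,258). In the top view two of the nut's flats face left and right. The keys are at about (397,230) and (424.5,226) in the top view and (202,273) and (187,294) in the scene view. The punch mark is at (387,221) top and (215,283.5) scene.

Run:
```python
from rig import r,cams
from h import *
T=cams.grab_frame('top');S=cams.grab_frame('scene')
P={'keyA':((424.5,226),(187.3,294.4)),'keyB':((396.8,230.1),(202.4,272.9)),'mark':((387,220.7),(215.3,283.5)),'felt84':((260,258.3),(263.2,187.6)),'stud118':((261,258.8),(262.5,178.5))}
Z={'keyA':115,'keyB':115,'mark':76,'felt84':84,'stud118':118}
for k,(a,b) in P.items():
    X,e=tri(T,a,S,b);print(k,X.round(1),round(e,1),'T',onz(T,*a,Z[k])[:2].round(1),'S',onz(S,*b,Z[k])[:2].round(1))
# nut hexagon
up=cv2.resize(T['image'],None,fx=8,fy=8,interpolation=cv2.INTER_CUBIC)
g=cv2.cvtColor(up,cv2.COLOR_RGB2GRAY);c0=(259.7*8,258.2*8)
k=np.zeros_like(g);cv2.circle(k,(int(c0[0]),int(c0[1])),70,255,-1)
for th in(105,120,135):
    m=cv2.bitwise_and(((g>th)*255).astype('uint8'),k)
    c=max(cv2.findContours(m,cv2.RETR_EXTERNAL,cv2.CHAIN_APPROX_NONE)[0],key=cv2.contourArea)
    h=cv2.convexHull(c)[:,0].astype(float);M=cv2.moments(c);
    filled=np.zeros_like(g);cv2.drawContours(filled,[c],-1,255,-1);ys,xs=np.nonzero(filled)
    z=(xs-M['m10']/M['m00'])+1j*(ys-M['m01']/M['m00'])
    a=np.angle((z**6).sum())/6
    print(th,M['m00']/64,(M['m10']/M['m00']/8,M['m01']/M['m00']/8),'vertex img deg',np.degrees(a)%60)
print(R.from_euler('xyz',r.sense()['tcp_rot']).as_matrix().round(2))
```

```text
keyA [ 560.  -237.6  111.2] 2.0 T [ 558.9 -236.9] S [ 562.5 -237.8]
keyB [ 551.  -184.2  108.9] 0.1 T [ 550.4 -182.4] S [ 553.8 -185.9]
mark [ 573.4 -175.6   73.5] 0.5 T [ 573.3 -174.7] S [ 574.2 -176.4]
felt84 [493.8  85.8  74. ] 1.1 T [494.1  85.7] S [498.6  79.4]
stud118 [493.3  82.9 111.2] 1.8 T [492.6  81.9] S [497.6  79.2]
105 126.828125 (259.4537647324545, 258.3530014167796) vertex img deg 29.300295307482553
120 116.203125 (259.4790266012281, 258.36542232531036) vertex img deg 29.268890592895815
135 46.6796875 (259.1043793584379, 258.6215690376569) vertex img deg 29.23297706568014
[[-0.93  0.37 -0.  ]
 [ 0.37  0.93 -0.  ]
 [-0.   -0.   -1.  ]]
```

```bash
cat > to.py <<'E'
import sys
from rig import r
from h import *
x,y,z,yaw=map(float,sys.argv[1:5]);s=r.sense();A=R.from_euler('xyz',s['tcp_rot']);B=R.from_euler('xyz',[np.pi,0,np.radians(yaw)])
print('t',round(s['clock'],2),'pos',s['eef_pos'].round(1),'yaw',np.degrees(s['tcp_rot'][2]).round(1),'q6',round(s['qpos'][5],2),'F',np.round(s['contact_force'],1),'op',round(s['opening'],3))
print('d(m)',(A.inv().apply(np.array([x,y,z])-s['eef_pos'])/1000).round(4),'rot',(A.inv()*B).as_rotvec().round(3))
E
python3 -m crank '[[-0.4295,-0.3642,0.08,0,0,0.665,0.4],[-0.4295,-0.3642,0.08,0,0,0.665,0.4],[-0.4295,-0.3642,0.08,0,0,0.665,0.4],[-0.4295,-0.3642,0.08,0,0,0.665,0.4],[-0.4295,-0.3642,0.08,0,0,0.665,0.4]]' 40; python3 to.py 495.5 82 170 120
```

```text
clock: 0.8
eef_pos: [348.9, 359.4, 215.0]
tcp_rot: [3.141, -0.0, 2.09]
contact_force: [0.5, 0.6, 0.4]
opening: 0.598
grasp_force: 0.0
t 0.8 pos [348.9 359.4 215. ] yaw 119.7 q6 0.28 F [0.5 0.6 0.4] op 0.598
d(m) [-0.3136 -0.0103  0.045 ] rot [ 0.    -0.    -0.005]
```

```bash
python3 -m crank '[[-0.314,-0.010,0.045,0,0,0,0.4],[-0.314,-0.010,0.045,0,0,0,0.4],[-0.314,-0.010,0.045,0,0,0,0.4],[-0.314,-0.010,0.045,0,0,0,0.4],[-0.314,-0.010,0.045,0,0,0,0.4]]'; python3 to.py 495.5 82 170 120
```

```text
clock: 1.3
eef_pos: [466.1, 141.2, 179.7]
tcp_rot: [3.141, 0.0, 2.095]
contact_force: [1.1, 1.2, -0.0]
opening: 0.599
grasp_force: 0.0
t 1.3 pos [466.1 141.2 179.7] yaw 120.0 q6 -0.23 F [ 1.1  1.2 -0. ] op 0.599
d(m) [-0.0659 -0.0042  0.0097] rot [0.001 0.    0.   ]
```

```bash
python3 -m crank '[[-0.066,-0.004,0.010,0,0,0,0.4],[-0.066,-0.004,0.010,0,0,0,0.4],[-0.066,-0.004,0.010,0,0,0,0.4],[-0.066,-0.004,0.010,0,0,0,0.4]]'; python3 to.py 495.5 82 108 120
python3 - <<'E'
from rig import cams
from h import *
T=cams.grab_frame('top');S=cams.grab_frame('scene')
cv2.imwrite('pics/c2.png',np.hstack([crop(T,261,250,80,90,400,450),crop(S,263,175,80,90,400,450)]))
E
```

```text
clock: 1.7
eef_pos: [494.7, 83.9, 169.6]
tcp_rot: [-3.141, -0.0, 2.094]
contact_force: [-1.4, 1.0, 0.2]
opening: 0.594
grasp_force: 0.0
t 1.7 pos [494.7  83.9 169.6] yaw 120.0 q6 -0.36 F [-1.4  1.   0.2] op 0.594
d(m) [-0.002  -0.0002  0.0616] rot [-0.    -0.    -0.001]
```

View pics/c2.png

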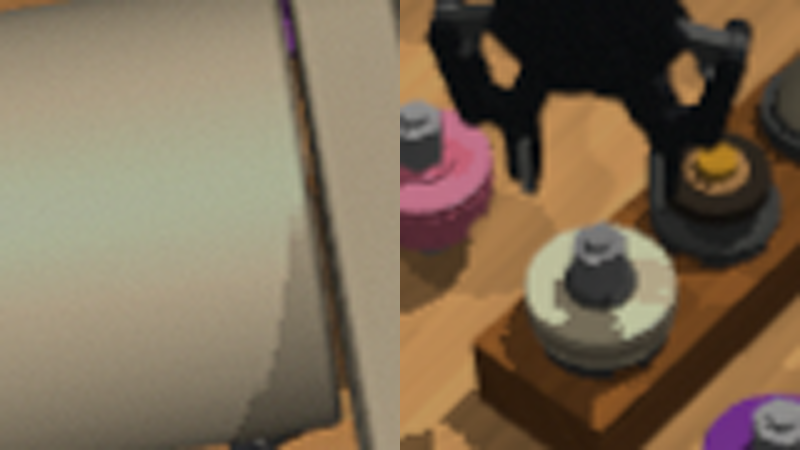

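In the scene crop the fingertips straddle the nut: their midpoint is at about (261.4,170) and the stud top at (262.6,178). The arm hides the arbor from the top camera.

Run:
```python
from rig import cams
from h import *
S=cams.grab_frame('scene')
for z in(145,150,155,160):print(z,onz(S,261.4,170,z).round(1),proj(S,[494.7,83.9,z]).round(1))
for s in(1,-1):print([proj(S,[494.7+s*30*.866,83.9+s*30*.5,z]).round(1) for z in (150,155,160)])
```

```text
145 [494.2  80.5 145. ] [262.5 169.2]
150 [497.   77.2 150. ] [262.4 167.8]
155 [499.8  73.9 155. ] [262.4 166.3]
160 [502.6  70.6 160. ] [262.3 164.9]
[array([275.4, 169.1]), array([275.4, 167.7]), array([275.4, 166.2])]
[array([249.6, 166.4]), array([249.4, 165. ]), array([249.3, 163.6])]
```

```bash
python3 -m crank '[[-0.002,0,0.030,0,0,0,0.4],[-0.002,0,0.050,0,0,0,0.4],[-0.002,0,0.0615,0,0,0,0.4],[-0.002,0,0.0615,0,0,0,0.4]]'; python3 to.py 495.5 82 108 120
python3 - <<'E'
from rig import cams
from h import *
S=cams.grab_frame('scene')
cv2.imwrite('pics/c3.png',crop(S,263,175,80,60,640,480))
E
```

```text
clock: 2.25
eef_pos: [494.8, 82.8, 107.1]
tcp_rot: [-3.139, -0.001, 2.096]
contact_force: [-0.4, -0.1, 0.0]
opening: 0.601
grasp_force: 0.0
t 2.25 pos [494.8  82.8 107.1] yaw 120.1 q6 -0.36 F [-0.4 -0.1  0. ] op 0.601
d(m) [-0.001   0.0002 -0.0009] rot [-0.002 -0.001  0.002]
```

View pics/c3.png

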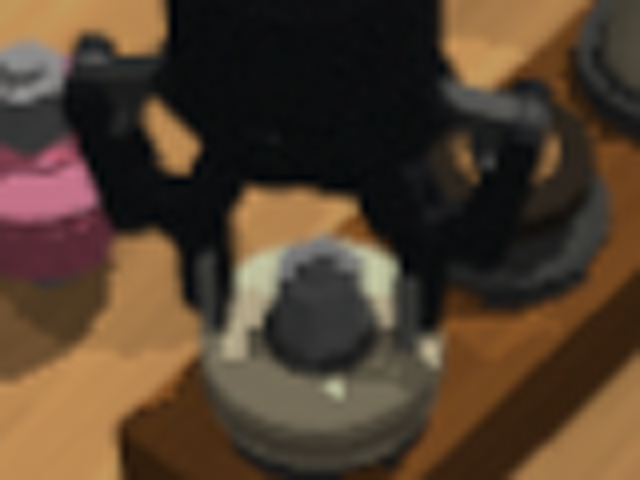

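The nut stands centred between the fingers at crop (320,300), so I close on it, raised 2 mm to clear the washer.

```bash
python3 -m crank '[[-0.001,0,-0.002,0,0,0,0.4],[-0.001,0,-0.002,0,0,0,0.8],[-0.001,0,-0.002,0,0,0,0.9],[-0.001,0,-0.002,0,0,0,1],[-0.001,0,-0.002,0,0,0,1]]' 80;python3 -m crank '[[0,0,0,0,0,0,1],[0,0,0,0,0,0,1],[0,0,0,0,0,0,1]]' 80
```

```text
clock: 2.8
eef_pos: [497.0, 81.3, 111.4]
tcp_rot: [3.14, 0.001, 2.095]
contact_force: [-2.1, -0.8, 9.0]
opening: 0.261
grasp_force: 78.7
clock: 3.1
eef_pos: [497.0, 81.3, 111.3]
tcp_rot: [3.14, 0.0, 2.095]
contact_force: [-2.4, 0.4, 8.3]
opening: 0.26
grasp_force: 78.7
```

```bash
python3 -m crank '[[0,0,-0.012,0,0,0,1],[0,0,-0.035,0,0,0,1],[0,0,-0.065,0,0,0,1],[0,0,-0.100,0,0,0,1],[0,0,-0.119,0,0,0,1]]'; python3 to.py 556 -211 230 120
python3 - <<'E'
from rig import cams
from h import *
S=cams.grab_frame('scene')
cv2.imwrite('pics/c4.png',crop(S,263,140,100,75,640,480))
E
```

```text
clock: 3.6
eef_pos: [497.0, 81.3, 232.3]
tcp_rot: [3.139, 0.001, 2.095]
contact_force: [1.6, -0.5, -4.5]
opening: 0.262
grasp_force: 79.4
t 3.6 pos [497.   81.3 232.3] yaw 120.0 q6 -0.36 F [ 1.6 -0.5 -4.5] op 0.262
d(m) [-0.2826 -0.0951  0.0024] rot [0.003 0.001 0.   ]
```

View pics/c4.png

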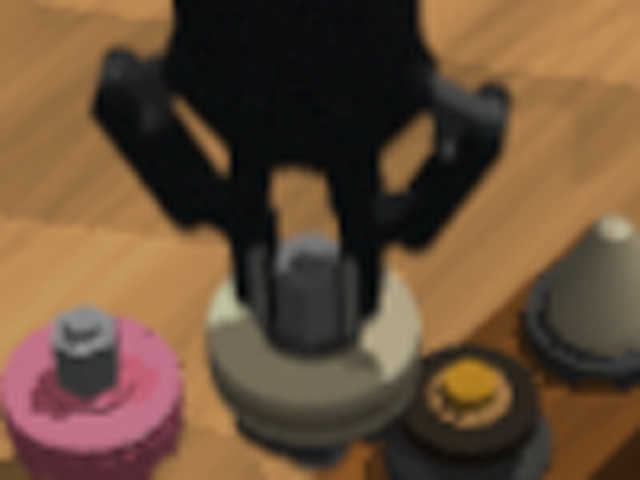

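The arbor hangs upright in the grip with the nut centred at crop (312,300). The slots can't be seen, so I carry it over the spindle and turn it to 88 degrees yaw for the sweep.

```bash
python3 -m crank '[[-0.042,-0.014,0,0,0,0.1,1],[-0.084,-0.028,0,0,0,0.22,1],[-0.126,-0.042,0,0,0,0.34,1],[-0.168,-0.057,0,0,0,0.45,1],[-0.21,-0.071,0,0,0,0.56,1]]' >/dev/null; python3 to.py 556 -211 230 88
```

```text
t 4.15 pos [ 539.3 -137.8  228.7] yaw 87.7 q6 -0.21 F [ 0.8  1.3 -3.9] op 0.26
d(m) [-0.0725  0.0196 -0.0014] rot [-0.001 -0.    -0.006]
```

```bash
python3 -m crank '[[-0.040,0.011,0,0,0,0,1],[-0.065,0.017,0,0,0,0,1],[-0.0725,0.0195,0,0,0,0,1],[-0.0725,0.0195,0,0,0,0,1]]' >/dev/null; python3 to.py 556 -211 170 88
python3 - <<'E'
from rig import cams
from h import *
S=cams.grab_frame('scene');T=cams.grab_frame('top')
cv2.imwrite('pics/c5.png',np.hstack([crop(S,197,265,80,120,400,600),crop(T,405,220,80,120,400,600)]))
for z in(132,160,198):print(z,proj(S,[556,-211,z]),proj(T,[556,-211,z]))
E
```

```text
t 4.55 pos [ 556.4 -209.9  228.4] yaw 87.8 q6 -0.33 F [-0.   1.2 -3.8] op 0.26
d(m) [-0.0011 -0.0003  0.0584] rot [-0.001 -0.    -0.003]
132 [193.11039848 278.75618981] [414.34475964 226.52318393]
160 [190.7715849  272.22062307] [419.63438192 225.03126633]
198 [187.37581757 262.73151111] [427.51764012 222.8078237 ]
```

View pics/c5.png

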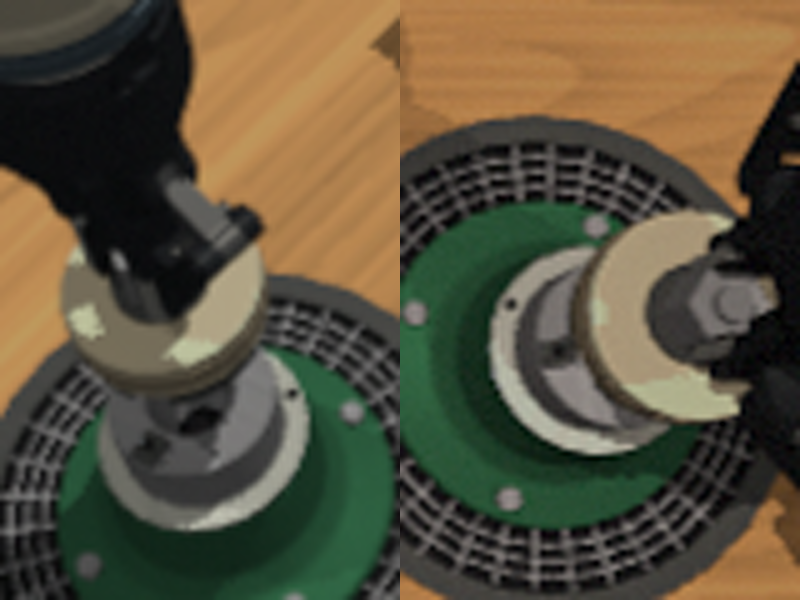

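The scene half shows the taper hanging over the socket. The top half shows the stud end at (432.6,220.8) and the felt top's left edge at about (402.6,223). I compare these with the nose position from the same camera.

Run:
```python
from rig import cams
from h import *
T=cams.grab_frame('top');S=cams.grab_frame('scene')
print('stud',onz(T,432.6,220.8,235)[:2],'nut before',onz(T,261,258.6,118)[:2], onz(T,259.45,258.36,113)[:2])
hsv=cv2.cvtColor(T['image'],cv2.COLOR_RGB2HSV)
m=((hsv[...,1]<110)&(hsv[...,2]>150)).astype('uint8')*255
k=np.zeros_like(m);cv2.rectangle(k,(399,198),(434,248),255,-1);m&=k
# drop dust disc: keep component at felt
n,l,st,c=cv2.connectedComponentsWithStats(m);i=l[214,413];print('lab',i,st[i],hsv[214,413])
if i:
    p=np.argwhere(l==i)[:,::-1];h=cv2.convexHull(p.astype(np.int32))[:,0].astype(float)
    h=h[(h[:,0]<420)]
    W=np.array([onz(T,u,v,201)[:2] for u,v in h]);
    from scipy.optimize import least_squares
    f=least_squares(lambda q:np.hypot(*(W-q).T)-37,[556,-210],loss='soft_l1');print('felt ctr',f.x,f.fun.round(1))
# T view nose and socket by taper hole: nose outline midpoint of keys
print('keysB now',onz(T,(558-400)/5+365,352/5+160,115)[:2])
```

```text
stud [ 555.26812952 -205.19877758] nut before [492.98785784  81.94659507] [493.49799464  85.2029301 ]
lab 1 [403 202  29  42 569] [ 19  74 169]
felt ctr [ 556.28008307 -203.97592263] [-0.4 -0.2  0.3  0.1  0.  -0.3 -0.1  0.2  0.3  0.1 -0.  -0.7]
keysB now [ 549.82536433 -181.95530092]
```

The same camera puts the arbor axis about 5 mm +y of the TCP and about (+1,+4.5) from the nose. I shift by that amount and lower.

```bash
python3 to.py 555.4 -214.4 184 88; python3 -m crank '[[-0.0048,0.001,0,0,0,0,1],[-0.0048,0.001,0.012,0,0,0,1],[-0.0048,0.001,0.026,0,0,0,1],[-0.0048,0.001,0.038,0,0,0,1],[-0.0048,0.001,0.044,0,0,0,1]]' >/dev/null;  python3 -m crank '[[0,0,0,0,0,0,1]]' >/dev/null;python3 to.py 555.4 -214.4 176 88
```

```text
t 4.75 pos [ 556.5 -207.9  229. ] yaw 88.0 q6 -0.33 F [ 0.8 -0.2 -4.7] op 0.256
d(m) [-0.0065 -0.0008  0.045 ] rot [-0.001 -0.001  0.   ]
t 5.35 pos [ 556.9 -213.7  183.5] yaw 87.9 q6 -0.33 F [-0.4 -0.9 -5. ] op 0.26
d(m) [-0.0008 -0.0014  0.0075] rot [-0.003 -0.001 -0.001]
```

```bash
python3 -m crank '[[-0.0005,-0.0015,0.003,0,0,0,1],[-0.0005,-0.0015,0.005,0,0,0,1],[-0.0005,-0.0015,0.0055,0,0,0,1]]' >/dev/null;python3 to.py 555.4 -214.4 176 88;  python3 -m crank '[[0,0,0.001,0,0,0,1],[0,0,0.001,0,0,0,1]]' >/dev/null;python3 to.py 555.4 -214.4 176 88
```

```text
t 5.65 pos [ 556.3 -214.6  179.8] yaw 87.9 q6 -0.33 F [ 0.3  0.  -4.2] op 0.262
d(m) [ 0.0002 -0.0009  0.0038] rot [ 0.     0.    -0.001]
t 5.85 pos [ 556.3 -214.5  178.8] yaw 87.9 q6 -0.33 F [-1.2 -0.1 -5. ] op 0.262
d(m) [ 0.0001 -0.0009  0.0028] rot [ 0.     0.    -0.001]
```

```bash
for i in 1 2 3; do python3 -m crank '[[0,0,0.001,0,0,0,1],[0,0,0.001,0,0,0,1]]' >/dev/null;python3 to.py 555.4 -214.4 176 88|head -1;done
```

```text
t 6.05 pos [ 556.2 -214.5  177.7] yaw 87.9 q6 -0.33 F [ 1.1 -0.6 -4.5] op 0.259
t 6.25 pos [ 556.3 -214.5  176.8] yaw 87.9 q6 -0.33 F [ 0.5  0.5 -2.4] op 0.261
t 6.45 pos [ 556.5 -214.3  176.6] yaw 87.9 q6 -0.33 F [-2.5  2.   5.5] op 0.264
```

```bash
python3 -m crank '[[0,0.0002,-0.0003,0,0,-0.05,1],[0,0.0004,-0.0003,0,0,-0.10,1],[0.0001,0.0006,-0.0003,0,0,-0.14,1],[0.0001,0.0007,-0.0003,0,0,-0.18,1]]' >/dev/null;python3 to.py 555.4 -214.4 176 99.4
```

```text
t 6.85 pos [ 556.7 -214.8  176.5] yaw 98.4 q6 -0.52 F [-3.7 -0.6  3.1] op 0.255
d(m) [ 0.0005 -0.0012  0.0005] rot [-0.     0.001 -0.018]
```

```bash
python3 -m crank '[[0,0.0001,0,0,0,-0.03,1],[0,0.0002,0,0,0,-0.06,1],[0,0.0004,0,0,0,-0.10,1]]' >/dev/null;python3 to.py 555.4 -214.4 176 99.4|head -1;python3 -m crank '[[0,0.0002,0,0,0,-0.05,1],[0,0.0004,0,0,0,-0.10,1],[0.0001,0.0006,0,0,0,-0.15,1],[0.0001,0.0008,0,0,0,-0.20,1]]' >/dev/null;python3 to.py 555.4 -214.4 176 129.4
```

```text
t 7.15 pos [ 557.1 -214.6  176.4] yaw 104.1 q6 -0.62 F [-4.2 -0.5  5.3] op 0.258
t 7.55 pos [ 558.  -214.4  176.5] yaw 115.6 q6 -0.82 F [-5.2 -0.3  6.2] op 0.26
d(m) [ 0.0011 -0.0023  0.0005] rot [-0.     0.    -0.241]
```

```bash
python3 -m crank '[[0.0004,-0.0009,-0.0003,0,0,0,1],[0.0004,-0.0009,-0.0003,0,0,-0.03,1],[0.0004,-0.0008,-0.0003,0,0,-0.08,1],[0.0005,-0.0007,-0.0003,0,0,-0.13,1],[0.0005,-0.0006,-0.0003,0,0,-0.18,1]]' >/dev/null;python3 to.py 556 -214.4 176 129.4
python3 - <<'E'
from rig import cams
from h import *
S=cams.grab_frame('scene')
hsv=cv2.cvtColor(S['image'],cv2.COLOR_RGB2HSV)[265:302,200:225,2]
print(cv2.minMaxLoc(hsv), hsv[12:26,8:24])
E
```

```text
t 8.05 pos [ 557.6 -213.8  176.6] yaw 125.9 q6 -1.0 F [-1.2  1.2  3.3] op 0.26
d(m) [ 0.0005 -0.0016  0.0006] rot [ 0.001  0.    -0.061]
(11.0, 182.0, (8, 0), (8, 12)) [[182 163  96 119 152 118  96  92  92  93  94  83  58  43  62  96]
 [179 159  95 119 161 152 119  97  93  94  93  93  89  77  87  91]
 [175 147  88 111 158 164 152 122  93  93  93  94  94  95  90  71]
 [162 110  95 102 142 165 165 153 103  94  93  94  94  94  94  95]
 [130  88  87 112 143 165 163 156 129  94  94  95  94  95  95  95]
 [ 94  86  86 107 121 157 151 140 132 103  95  95  95  95  95  95]
 [ 86  76  87 105 109 130 100  35  95 126  92  96  96  95  95  95]
 [ 85  67  81  99  99 117 105  82 124 140  82  90  96  97  97  95]
 [ 75  66  84 109  88 129 156 146 160 141  86  79  91  94  96  98]
 [ 67  65  89 103  69 108 158 164 162 151 112  73  76  83  89  95]
 [ 69  73 105  90  68  94 142 164 164 151 113  70  73  78  84  87]
 [ 68  88 109  74  67  87 132 163 164 161 135  63  72  75  81  86]
 [ 72 108  98  66  67  83 128 164 164 158 124  59  70  73  77  84]
 [102 108  75  65  67  87 135 165 164 154 116  55  63  74  74  79]]
```

The punch mark is still at scene (215,283), so the spindle has not been dragged. I continue the sweep.

```bash
python3 -m crank '[[0,0.0001,0.0002,0,0,-0.03,1],[0,0.0001,0.0002,0,0,-0.06,1],[0,0.0002,0.0002,0,0,-0.09,1],[0,0.0003,0.0002,0,0,-0.12,1]]' >/dev/null;python3 to.py 556 -214.4 176 129.4|head -1; python3 -m crank '[[0,0.0001,0,0,0,-0.05,1],[0,0.0002,0,0,0,-0.1,1],[0,0.0004,0,0,0,-0.15,1],[0,0.0005,0,0,0,-0.20,1]]' >/dev/null;python3 to.py 556 -214.4 176 159.4
```

```text
t 8.5 pos [ 558.1 -213.5  176.6] yaw 132.7 q6 -1.11 F [-1.6  1.3  6.4] op 0.253
t 8.9 pos [ 558.7 -212.9  176.6] yaw 144.2 q6 -1.31 F [-0.4  3.   5.4] op 0.255
d(m) [ 0.0014 -0.0028  0.0006] rot [ 0.001  0.001 -0.266]
```

```bash
python3 -m crank '[[0.0002,0.0004,0,0,0,-0.05,1],[0.0002,0.0005,0,0,0,-0.1,1],[0.0002,0.0006,0,0,0,-0.15,1],[0.0002,0.0007,0,0,0,-0.2,1]]' >/dev/null;python3 to.py 556 -214.4 176 159.4|head -1; python3 -m crank '[[0,0.0001,0,0,0,-0.03,1],[0,0.0002,0,0,0,-0.06,1],[0,0.0003,0,0,0,-0.09,1],[0,0.0003,0,0,0,-0.12,1]]' >/dev/null;python3 to.py 556 -214.4 176 159.4
```

```text
t 9.3 pos [ 559.2 -212.1  176.5] yaw 155.6 q6 -1.51 F [0.6 3.8 2. ] op 0.259
t 9.7 pos [ 559.3 -211.6  175.9] yaw 162.4 q6 -1.63 F [ 5.8  5.  -1.7] op 0.258
d(m) [ 0.0023 -0.0036 -0.0001] rot [0.002 0.001 0.053]
```

It has started to drop at yaw 160 to 162. I ease back a degree, relieve the side load and lower.

```bash
python3 -m crank '[[-0.0003,0.0005,0.0003,0,0,0.02,1],[-0.0003,0.0005,0.0006,0,0,0.03,1],[-0.0003,0.0005,0.0009,0,0,0.03,1]]' >/dev/null;python3 to.py 556 -214.4 171 159.4; python3 -m crank '[[0,0,0.0005,0,0,0,1],[0,0,0.001,0,0,0,1]]' >/dev/null;python3 to.py 556 -214.4 171 159.4
```

```text
t 10.0 pos [ 559.6 -211.8  175.2] yaw 160.6 q6 -1.6 F [ 5.3  3.9 -0.6] op 0.258
d(m) [ 0.0026 -0.0037  0.0042] rot [0.001 0.002 0.021]
t 10.2 pos [ 559.7 -211.7  174.4] yaw 160.6 q6 -1.6 F [5.3 4.4 0.8] op 0.258
d(m) [ 0.0026 -0.0038  0.0034] rot [0.001 0.002 0.022]
```

```bash
python3 -m crank '[[-0.0005,0.0008,0.0003,0,0,0,1],[-0.0005,0.0008,0.0008,0,0,0,1],[-0.0005,0.0008,0.001,0,0,0,1]]' >/dev/null;python3 to.py 556 -214.4 171 159.4|head -1; python3 -m crank '[[0,0,0.0005,0,0,0,1],[0,0,0.001,0,0,0,1]]' >/dev/null;python3 to.py 556 -214.4 171 159.4; python3 -c "
from rig import r;print(r.sense()['wrist_torque'])"
```

```text
t 10.5 pos [ 560.  -211.3  173.2] yaw 160.7 q6 -1.6 F [ 4.5  4.  -0.1] op 0.259
t 10.7 pos [ 560.1 -211.3  172.3] yaw 160.7 q6 -1.6 F [ 4.5  4.3 -0.4] op 0.26
d(m) [ 0.0029 -0.0043  0.0013] rot [0.001 0.001 0.022]
[ 0.82257987 -1.04311022 -0.06648815]
```

```bash
python3 -m crank '[[-0.0006,0.0012,0,0,0,0,1],[-0.0006,0.0012,0.0003,0,0,0,1],[-0.0006,0.0012,0.0005,0,0,0,1]]' >/dev/null;python3 to.py 556 -214.4 171 159.4|head -1; python3 -m crank '[[0,0,0.0005,0,0,0,1],[0,0,0.0005,0,0,0,1]]' >/dev/null;python3 to.py 556 -214.4 171 159.4|head -1; python3 -c "
from rig import r;print(r.sense()['wrist_torque'])"
```

```text
t 11.0 pos [ 560.3 -210.8  171.6] yaw 160.7 q6 -1.6 F [ 3.2 -0.7 -0.1] op 0.261
t 11.2 pos [ 560.3 -210.7  171.5] yaw 160.7 q6 -1.6 F [-0.2  0.2  3.8] op 0.259
[-0.06004771 -0.21762228 -0.03126515]
```

```bash
for i in 1 2; do python3 -m crank '[[0,0,0.0003,0,0,0,1],[0,0,0.0005,0,0,0,1],[0,0,0.0005,0,0,0,1]]' >/dev/null;python3 to.py 556 -214.4 171 159.4|head -1; done
```

```text
t 11.5 pos [ 560.3 -210.7  171.5] yaw 160.7 q6 -1.6 F [-1.6  0.8  8.3] op 0.26
t 11.8 pos [ 560.3 -210.7  171.4] yaw 160.7 q6 -1.6 F [-3.3  1.2 13.6] op 0.259
```

```bash
python3 -m crank '[[0.0002,0,0.0001,0,0,0,1],[0.0003,0,0.0003,0,0,0,1],[0.0003,0,0.0003,0,0,0,1],[0.0003,0,0.0003,0,0,0,1],[0.0003,0,0.0003,0,0,0,1]]' >/dev/null;python3 to.py 556 -214.4 171 159.4|head -1; python3 -m crank '[[0,0,0,0,0,0,1],[0,0,0,0,0,0,1],[0,0,0,0,0,0,1]]' >/dev/null;python3 to.py 556 -214.4 171 159.4|head -1
python3 - <<'E'
from rig import r,cams
from h import *
print(r.sense()['wrist_torque'])
S=cams.grab_frame('scene');T=cams.grab_frame('top')
cv2.imwrite('pics/c6.png',np.hstack([crop(S,197,275,80,80,400,400),crop(T,400,225,80,80,400,400)]))
E
```

```text
t 12.3 pos [ 560.2 -210.7  171.4] yaw 160.7 q6 -1.6 F [-3.3  0.9 15.3] op 0.262
t 12.6 pos [ 560.2 -210.7  171.4] yaw 160.7 q6 -1.6 F [-3.8  1.  14.1] op 0.259
[ 0.0901777   0.26905241 -0.06020313]
```

View pics/c6.png

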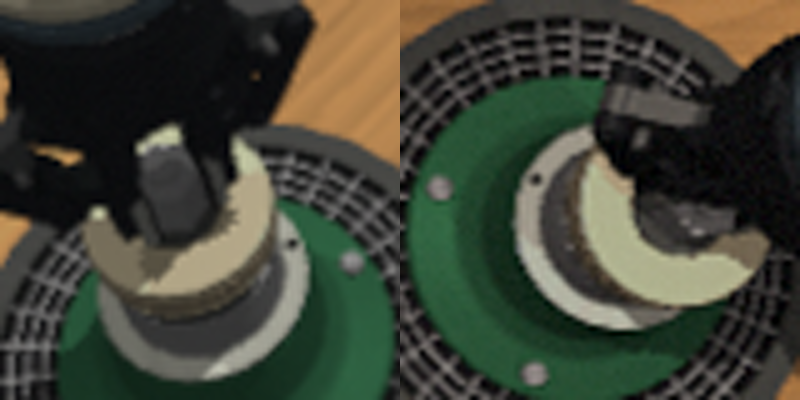

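Seated: TCP z is 171.4, which matches flush, at about 20 N. The mark is unmoved at scene (215.2,283.6). I now ease to a light push and rock about the arbor axis, which lies about 4.6 mm along tool x.

```bash
python3 -m crank '[[0,0,-0.0005,0,0,0,1],[0,0,-0.001,0,0,0,1],[0,0,-0.001,0,0,0,1]]' >/dev/null;python3 to.py 556 -214.4 171 159.4|head -1; python3 -m crank '[[0,-0.0003,0,0,0,0.07,1],[0,-0.0006,0,0,0,0.14,1],[0,-0.0010,0,0,0,0.21,1],[0,-0.0013,0,0,0,0.28,1],[0.0001,-0.0016,0,0,0,0.35,1]]' >/dev/null;python3 to.py 556 -214.4 171 159.4|head -1;  python3 -c "
from rig import r;print(r.sense()['wrist_torque'])"
```

```text
t 13.0 pos [ 560.2 -210.6  171.4] yaw 160.7 q6 -1.6 F [-0.5  0.8  7.5] op 0.262
t 13.5 pos [ 559.7 -211.9  171.5] yaw 140.5 q6 -1.25 F [-0.6  1.1  7.9] op 0.256
[ 0.01959717 -0.13528559  0.25157515]
```

Side forces stay small and the torque of about 0.25 N m is the belt drag. I continue.

```bash
python3 -m crank '[[0,-0.0003,0,0,0,0.07,1],[0,-0.0006,0,0,0,0.14,1],[0,-0.0010,0,0,0,0.21,1],[0,-0.0013,0,0,0,0.28,1],[0.0001,-0.0016,0,0,0,0.35,1]]' >/dev/null;python3 to.py 556 -214.4 171 159.4|head -1;python3 -m crank '[[0,-0.0003,0,0,0,0.05,1],[0,-0.0004,0,0,0,0.09,1],[0,-0.0004,0,0,0,0.09,1]]' >/dev/null;python3 to.py 556 -214.4 171 159.4|head -1;  python3 - <<'E'
from rig import r,cams
from h import *
print(r.sense()['wrist_torque'])
S=cams.grab_frame('scene');T=cams.grab_frame('top')
# predicted mark pixel as a function of spindle turn about axis
for F,n in((S,'S'),(T,'T')):
    c=np.array([555.8,-210.5]);m=np.array([573.6,-175.6])-c
    for a in range(-46,-23,4):
        q=c+R.from_euler('z',a,degrees=True).as_matrix()[:2,:2]@m;u=proj(F,[*q,76]);i,j=np.round(u).astype(int)
        w=F['image'][j-2:j+3,i-2:i+3].max(2);print(n,a,u.round(1),w.min())
cv2.imwrite('pics/c7.png',np.hstack([crop(S,200,280,80,80,400,400),crop(T,395,225,80,80,400,400)]))
E
```

```text
t 14.0 pos [ 558.5 -213.1  171.4] yaw 120.5 q6 -0.9 F [-0.8  1.2  8.3] op 0.258
t 14.3 pos [ 558.  -213.3  171.4] yaw 115.4 q6 -0.81 F [-1.6  2.3  8.3] op 0.259
[-0.06432641  0.0631778   0.09055827]
S -46 [214.8 296.7] 25
S -42 [215.3 295.6] 25
S -38 [215.7 294.4] 25
S -34 [216.1 293.1] 25
S -30 [216.3 291.9] 59
S -26 [216.5 290.7] 52
T -46 [398.5 211.2] 27
T -42 [397.3 211.6] 27
T -38 [396.1 212.1] 27
T -34 [394.9 212.7] 27
T -30 [393.8 213.4] 27
T -26 [392.7 214.1] 55
```

View pics/c7.png

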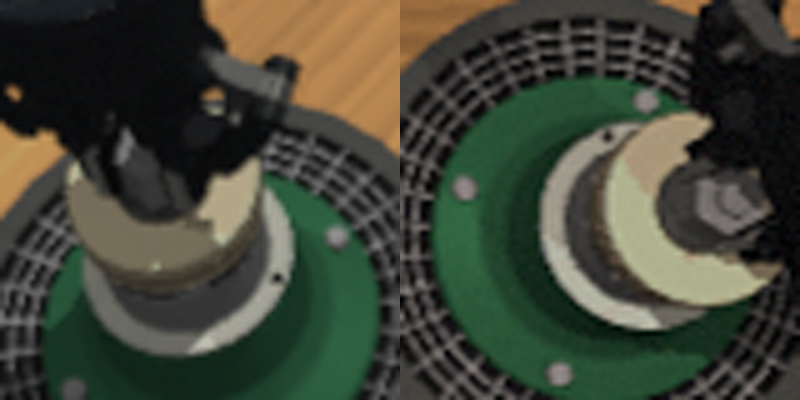

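The mark is now at scene (215.4,295.8) and top (396.6,212), about 41 degrees round, so the spindle goes with the arbor. Now back again.

```bash
python3 -m crank '[[0.0002,0.0003,0,0,0,-0.07,1],[0.0002,0.0006,0,0,0,-0.14,1],[0.0003,0.0009,0,0,0,-0.21,1],[0.0004,0.0012,0,0,0,-0.28,1],[0.0005,0.0015,0,0,0,-0.35,1]]' >/dev/null;python3 to.py 556 -214.4 171 159.4|head -1;python3 -m crank '[[0.0001,0.0003,0,0,0,-0.07,1],[0.0001,0.0006,0,0,0,-0.14,1],[0.0002,0.0009,0,0,0,-0.21,1],[0.0003,0.0012,0,0,0,-0.28,1],[0.0004,0.0015,0,0,0,-0.35,1]]' >/dev/null;python3 to.py 556 -214.4 171 159.4|head -1;python3 -m crank '[[0,0.0003,0,0,0,-0.06,1],[0,0.0006,0,0,0,-0.12,1],[0,0.0006,0,0,0,-0.12,1]]' >/dev/null;python3 to.py 556 -214.4 171 159.4|head -1;  cat > mk.py <<'E'
from rig import r,cams
from h import *
print(r.sense()['wrist_torque'])
for n,x0,y0,x1,y1 in(('scene',210,279,219,300),('top',383,208,402,226)):
    F=cams.grab_frame(n);g=F['image'].max(2).astype(np.uint8)[y0:y1,x0:x1]
    k=cv2.morphologyEx(g,cv2.MORPH_BLACKHAT,np.ones((5,5),np.uint8));k[g>110]=0
    _,v,_,p=cv2.minMaxLoc(k);u=(p[0]+x0,p[1]+y0);X=onz(F,*u,76)[:2];d=X-[555.8,-210.5]
    print(n,u,v,'rad',np.hypot(*d).round(1),'turn',(np.degrees(np.arctan2(d[1],d[0]))-63).round(1))
E
python3 mk.py
```

```text
t 14.9 pos [ 559.2 -212.6  171.4] yaw 135.6 q6 -1.16 F [-1.3 -1.6  7.3] op 0.255
t 15.4 pos [ 560.2 -211.2  171.4] yaw 155.7 q6 -1.51 F [ 0.2 -0.3  6. ] op 0.26
t 15.7 pos [ 560.5 -210.6  171.4] yaw 162.5 q6 -1.63 F [ 0.2 -0.   5.8] op 0.258
[-0.19708744 -0.25440487 -0.09052434]
scene (218, 295) 104.0 rad 44.1 turn -38.5
top (387, 220) 144.0 rad 40.5 turn -0.9
```

The mark is back at top (387,220), a turn of about 0, and the arbor is still flush at z 171.4. I release and retreat straight up.

```bash
python3 -m crank '[[0,0,0,0,0,0,0.7],[0,0,0,0,0,0,0.5],[0,0,0,0,0,0,0.4],[0,0,-0.002,0,0,0,0.35]]'; python3 -m crank '[[0,0,-0.01,0,0,0,0.35],[0,0,-0.03,0,0,0,0.35],[0,0,-0.06,0,0,0,0.35],[0,0,-0.1,0,0,0,0.35],[0,0,-0.13,0,0,0,0.35]]'
```

```text
clock: 16.2
eef_pos: [559.7, -210.1, 172.3]
tcp_rot: [3.142, -0.001, 2.835]
contact_force: [1.2, 0.5, -0.6]
opening: 0.647
grasp_force: 0.0
clock: 16.7
eef_pos: [560.5, -210.4, 306.0]
tcp_rot: [-3.141, 0.002, 2.835]
contact_force: [0.9, 0.1, 0.3]
opening: 0.65
grasp_force: 0.0
```

```bash
python3 -m crank '[[0.04,0.04,-0.02,0,0,0,0.35],[0.08,0.08,-0.02,0,0,0,0.35],[0.11,0.11,-0.02,0,0,0,0.35],[0.14,0.14,-0.02,0,0,0,0.35],[0.14,0.14,-0.02,0,0,0,0.35]]' >/dev/null
python3 - <<'E'
from rig import cams
from h import *
S=cams.grab_frame('scene');T=cams.grab_frame('top')
cv2.imwrite('pics/c8.png',np.hstack([crop(S,200,280,80,80,400,400),crop(T,400,225,80,80,400,400)]))
E
```

```text
(no output)
```

View pics/c8.png

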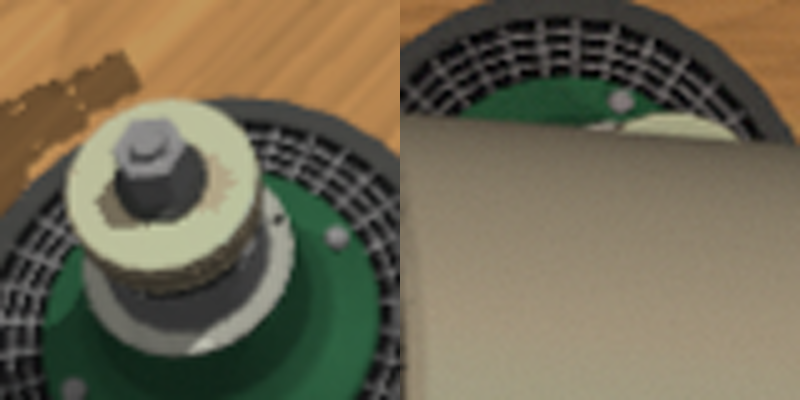

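The arbor stands upright and flush on the nose, with the mark back at scene (215.5,283.5) and the gripper clear of everything. I hand it in.

```bash
python3 -c "
from rig import sign_off;print(sign_off())"
```

```text
the job is handed in; nothing more can be done
None
```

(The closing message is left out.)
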